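# Free the capper's ratchet pawl and push its arm down

### The job

Cap the bottle standing in the lever capper: with the fingertips press the thumb tab of the ratchet pawl fully down, so that its hook is clear of the toothed wheel, while the arm is still up; then push the long arm down past the teeth to its stop, so that the bell seats the cap. Leave the bottle standing where it is and do not shift the jar, funnel, measuring cup or shaker.

Things in the scene. Friction and masses are not known exactly. Their poses are not given: they have to be found in the camera images.
- axle (a point): Arm axle of the chrome capper (fixed), 200 mm up, in its middle plane. Capper axes: z up, y along the axle, the arm points to -x. Base 210 x 130 x 14 mm; head 130 x 52 mm, top 233 mm up; an 18 mm ram stands out of it at x = -45 mm, up to 280 mm high. Toothed wheel (radius 45 mm) at y = -42 mm, arm at y = +50 mm.
- pawl_tab (a point): Centre of the top face of the pawl's thumb tab: a ribbed steel plate, 36 mm (capper x) x 34 mm (y), 5 mm thick, behind the toothed wheel on the side away from the arm; 250 mm above the shelf, at x = +98, y = -42 mm from the axle. Free above; pressed straight down it sinks about 16 mm. It turns with the pawl.
- pawl (a joint): Pawl rocker, hinged 46 mm from the tab's centre on the wheel's side: 0 = hook in the path of the teeth (start), 0.35 rad = tab down on its stop. The hook clears the teeth from about 0.17 rad. Some 4 N on the tab moves it; it stays where it is left (no return spring).
- lever_grip (a point): Point on the middle of the upper face of the arm's flat black hand grip, 145 mm out from the axle along the arm and 7 mm above the arm's centre line. The grip is 85 mm long (100 to 185 mm from the axle), 32 mm wide, 14 mm thick. Turns with the arm.
- lever (a joint): Arm on the axle: 0 = rising at 45 degrees, 0.785 rad = level, 0.95 rad = down on its stop (9 degrees below level). Starts between 0 and 0.2. Unless the pawl is freed, a tooth stops it at about 0.3. Once free about 6 N on the grip moves it; it stays where it is left. Ram and bell go down with it.
- bottle_mid (a point): Centre (62.5 mm above its foot) of the small brown bottle, 50 mm across, 125 mm high with the steel cap lying on its mouth. It stands loose in a low ring on the capper's base under the bell, 45 mm to -x of the axle, and stays there.
- jar_mid (a point): Centre of a loose open glass jar with steel caps, 72 mm across, 85 mm high. Bystander.
- funnel_mid (a point): Centre of a loose steel funnel standing on its mouth, 96 mm across, 100 mm high. Bystander.
- cup_mid (a point): Centre of a loose clear plastic measuring cup, 80 mm across, 90 mm high, with a side handle reaching 68 mm from its axis. Bystander.
- shaker_mid (a point): Centre of a loose slim aluminium cocktail shaker, 72 mm across, 188 mm high. Bystander.
Mind the look-alikes: they are no part of the job. There is more than one size of the part that bears bottle_mid; the job needs the middle-sized.

How it is judged (in metres and radians):
On the way, in this order (a step that is already met when the one before it is completed fails the run):
1. the pawl is pressed free while the arm is still up (value of joint pawl above 0.2 rad and value of joint lever below 0.4 rad), for 0.2 s.
2. the arm is pushed down past the teeth to its stop (value of joint lever above 0.87 rad), for 0.2 s.
At the end, for the whole second after the job is handed in: The arm is down (joint value above 0.87 of 0.95 rad) and at rest; the bottle stands upright within 10 mm of where it was (value of joint lever above 0.87 rad and velocity of joint lever between -0.05 and 0.05 rad/s and angle between bottle_mid's own z axis and vertical below 0.1 rad and distance of bottle_mid from where it was at the start of the episode below 0.01 m); the robot touches nothing.
It fails at once if the bottle is lifted, dragged or tipped (distance of bottle_mid from where it was at the start of the episode above 0.012 m or angle between bottle_mid's own z axis and vertical above 0.2 rad).
It fails at once if the jar, funnel, measuring cup or shaker is displaced or lifted (distance of any of jar_mid, funnel_mid, cup_mid, shaker_mid from where it was at the start of the episode above 0.03 m).
It also fails if it takes over 40 s, if anything falls off the work surface, if the arm or the gripper's body presses on something with over 40 N, if the wrist force passes 120 N, or if a joint passes its speed limit or range.

### The arm

A 6-joint arm with a two-finger parallel gripper is mounted at the origin on the work surface. World frame = base frame: x ahead of the robot, y to its left, z up, the work surface at z = 0. Lengths are in m, angles in degrees, forces in N, time in s.
With the tool pointing down it reaches from about 0.375 to 0.9 m from the base axis. Payload 3.1 kg.
Tool frame: the origin (TCP) lies on the centre line of the jaws, within the pads' length; the fingertips stand 25 mm ahead of it and the grasp point (between the pads) lies 6 mm ahead of it; z points along the fingers, y is the line along which they close (so a half turn about z gives the same grasp; the last joint's range is limited). The gripper opens to 87 mm and grips with 3 to 60 N. Pads are 19 mm wide; open, the fingers measure 117 mm over their backs; the gripper's body (75 mm by 190 mm) begins 51 mm behind the grasp point.
Start: joints at [55.606, 30.224, 82.088, -0, 67.689, -10.227], TCP at [0.256, 0.57, 0.248] pointing down, gripper open.
Joint ranges: [-176.69, 176.69], [-43.24, 126.21], [12.49, 139.97], [-82, 262], [0, 151.66], [-163.58, 163.58]. Speed limits (degrees/s): [159.86, 159.86, 180, 180, 180, 180].

### API

Orientations are given as a 3x3 rotation matrix whose columns are the frame's x, y, z axes.
In Python, from rig import bot, cams, models gives the robot as it stands. The module is installed in compiled form; this text tells all that it offers.
- The arm moves only by the shell command python3 -m handwheel 'ROWS' [OPENING]. ROWS is JSON, a list of rows, each a list of 6 numbers: the shift along the world's x, y, z each as a share of 1 m, from -1 to 1, then the turn, a rotation vector about the world's x, y, z each as a share of 2 rad, from -1 to 1. In form: [[dx, dy, dz, wx, wy, wz], ...]. A call has exactly 8 rows; each row is the pose to reach, as a shift and turn from the pose commanded when the call began; what a row does not reach only later rows make up. A row lasts 1/12 s, in which the tool goes at most 41.7 mm and 7.16 degrees, less where a joint would pass 70% of its speed; a pose out of reach is approached as far as the arm can. A call with a number of a shift or a turn outside -1 to 1 is refused whole. A call with a gripper value outside its range is refused whole. OPENING is the opening, from -1 (shut) to 1 (fully open), so that 0 is half open, set as the call begins (- or left out, the last holds). The fingers move at their own pace and stop on an object; the grip force is fixed at half the most. Time passes only in rows, so rows that repeat a pose let the fingers close, or fill a call up. It gives the time, the measured TCP pose, the force, the opening and the grip force at its end, in the units of the state.
- bot.read_state(): the state, without advancing time (a new reading comes with each control period).
- cams.capture(name): name is "side" or "top" or "wrist"; returns (picture, depth): 480x640x3 uint8, blue, green, red; 480x640 float32, m along the optical axis (not along the pixel's ray), 0 where there is no reading.
- cams.calibration(name): a dict with "mtx" (3x3 intrinsics, pixels), "R" (3x3) and "t" (3): a world point X has camera coordinates R X + t; the wrist camera has in their place "tool_from_camera" (4x4, takes a point from camera to tool coordinates, whose origin is the TCP and whose axes are the flange's). Camera axes: x right, y down, z forward; pixel columns grow to the right and rows downward; lengths in m; the calibration is good to about 2 mm. A picture is of the moment at which its call begins: read the wrist's pose just before it. calibration takes no time and is no camera call.
- bot.hand_in(): hands the job in; it is judged then, once.
Trained networks look in the newest picture that a camera, given by its name, has taken for a name from the list of things; names that differ only in an ending like _2 or _b are one class to them, and where a whole thing is asked for, a point or a joint stands for the part that bears it (a point fixed in the world has none). Each returns a list of dicts, best first, with "conf" (0 to 1); they miss things now and then, are a little off and sometimes report something else, mostly with a low value. They report only what shows in the picture. A call takes as long as a camera call. They do not tell look-alikes from the thing itself.
- models.spot_in(query, camera): "position" ([column, row] in pixels, amid what is visible of it).
- models.tip_of(query, camera): "position" ([column, row] in pixels: a listed point, or the origin of a listed thing).
The state is a dict: "time_s": time; "joint_positions": joint angles; "qvel": joint speeds; "tau": joint torques, N m; "position": TCP position; "tcp_rot": TCP orientation; "force": force on the tool from outside, world axes, zero at the start; "moment": the same for the moment, N m; "opening": opening from 0.0 (shut) to 1.0 (fully open); "grasp_force": force on a finger pad.
Only numpy, scipy, OpenCV 4.12 (cv2) and the standard library are available. Lean on these libraries where they do the work, as an engineer would, in place of code of your own. Each camera call takes 0.05 s, during which the arm holds its last target. There are 200 camera calls.

## Working session

There is one attempt and no reset: what is moved stays moved. The work goes in short steps, Python scripts to look and compute and a shell command to move; the robot and the scene stay as the last step left them, time stands still between calls to the robot, and variables do not carry over. Pictures are saved under pics/ and viewed, at most 10 in all, crops included, and the job is handed in when it is done.

```bash
mkdir -p pics
cat > h.py <<'E'
import numpy as np, cv2
from rig import bot, cams, models
def world(cam, px, depth, r=2):
    c=cams.calibration(cam); u,v=int(round(px[0])),int(round(px[1]))
    p=depth[max(0,v-r):v+r+1,max(0,u-r):u+r+1]; p=p[p>0]
    if not len(p): return None
    z=np.median(p); X=np.linalg.inv(c["mtx"])@[px[0],px[1],1]*z
    return c["R"].T@(X-c["t"])
E
python3 - <<'E'
from h import *
np.set_printoptions(precision=3,suppress=True)
for cam in("top","side"):
    im,d=cams.capture(cam); cv2.imwrite(f"pics/{cam}0.png",im); np.save(f"{cam}0.npy",d)
    for q in["axle","pawl_tab","lever_grip","bottle_mid"]:
        for r in models.tip_of(q,cam)[:4]: print(cam,q,round(r["conf"],2),np.round(r["position"]),world(cam,r["position"],d))
E
```

```text
top axle 0.56 [261. 252.] [0.585 0.152 0.233]
top pawl_tab 0.58 [238. 294.] [0.484 0.201 0.25 ]
top lever_grip 0.57 [279. 214.] [0.669 0.102 0.305]
top bottle_mid 0.59 [261. 186.] [0.766 0.169 0.127]
top bottle_mid 0.52 [317. 229.] [0.656 0.019 0.093]
top bottle_mid 0.51 [267. 244.] [0.604 0.137 0.233]
side axle 0.9 [314. 212.] [0.587 0.129 0.222]
side pawl_tab 0.51 [273. 191.] [0.48  0.203 0.25 ]
side lever_grip 0.72 [346. 185.] [0.748 0.749 0.01 ]
side lever_grip 0.47 [271. 221.] [0.46  0.377 0.061]
side bottle_mid 0.9 [320. 252.] [0.603 0.14  0.09 ]
side bottle_mid 0.82 [376. 243.] [0.762 0.157 0.102]
side bottle_mid 0.57 [345. 288.] [0.659 0.008 0.06 ]
```

View pics/top0.png

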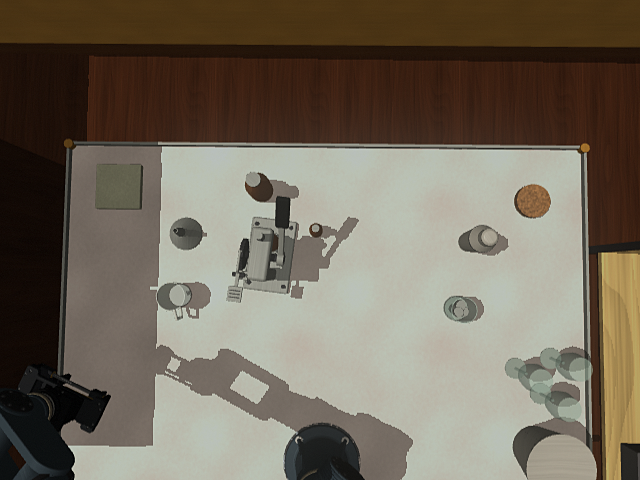

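View pics/side0.png

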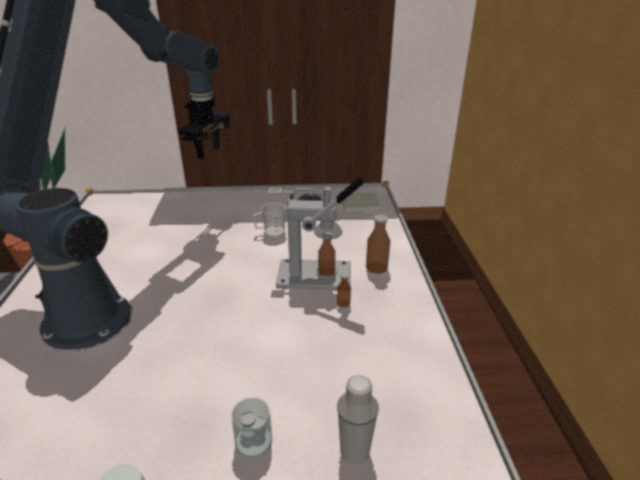

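The top view shows the capper at about (268,250), with the pawl tab at (234,294). The black grip is at (282,212), the mid-sized bottle is under the head, and the small (316,229) and large (258,186) bottles are decoys. Next I'll refine the tab, grip and yaw from depth.

Run:
```python
from h import *
np.set_printoptions(precision=3,suppress=True)
c=cams.calibration("top"); d=np.load("top0.npy"); im=cv2.imread("pics/top0.png")
v,u=np.mgrid[:480,:640]; P=np.stack([u*d,v*d,d],-1)@np.linalg.inv(c["mtx"]).T
W=(P-c["t"])@c["R"]
def rect(n,m):
    p=W[m]; print(n,len(p),p.mean(0),p.min(0),p.max(0),cv2.minAreaRect(p[:,:2].astype(np.float32)*1000))
x,y,z=W[...,0],W[...,1],W[...,2]
near=(x>.43)&(x<.8)&(y>0.03)&(y<.26)&(d>0)
rect("tab",near&(abs(z-.25)<.008)&(x<.515)&(y>.17))
rect("head",near&(abs(z-.233)<.004)&(x>.52)&(x<.68)&(y>.1)&(y<.19))
rect("base",near&(abs(z-.014)<.004)&(x>.46)&(x<.72))
g=im.max(2)<60
rect("grip",near&g&(z>.26)&(x>.62)); rect("ram",near&(z>.25)&(z<.3)&(x>.59)&(y>.12)&~g)
m=near&(z>.05)&(x>.72); rect("bigbottle",m&~g)
p=W[near&g&(z>.26)&(x>.62)]; print(np.percentile(p[:,2],[2,10,50,90,98]))
s=bot.read_state(); print(s["position"],s["tcp_rot"],s["opening"],s["force"])
```

```text
tab 233 [0.487 0.21  0.249] [0.466 0.192 0.243] [0.513 0.228 0.255] ((490.2504577636719, 210.13897705078125), (34.13116455078125, 46.132171630859375), 83.84178161621094)
head 896 [0.578 0.156 0.232] [0.52  0.101 0.229] [0.646 0.189 0.237] ((578.76708984375, 143.01622009277344), (79.64036560058594, 128.12313842773438), 81.65052795410156)
base 1152 [0.574 0.14  0.014] [0.478 0.081 0.01 ] [0.697 0.231 0.018] ((587.275390625, 155.94747924804688), (128.71701049804688, 208.33543395996094), 82.962158203125)
grip 430 [0.672 0.095 0.308] [0.622 0.078 0.264] [0.707 0.143 0.334] ((657.90576171875, 102.2684555053711), (44.61301040649414, 99.76456451416016), 65.76561737060547)
ram 56 [0.621 0.152 0.277] [0.612 0.143 0.257] [0.63  0.16  0.282] ((620.6336059570312, 151.70428466796875), (18.22169303894043, 16.69385528564453), 0.0034499128814786673)
bigbottle 413 [0.768 0.184 0.137] [0.741 0.154 0.054] [0.799 0.218 0.175] ((768.9266967773438, 183.036865234375), (51.89405059814453, 67.03828430175781), 17.060752868652344)
[0.277 0.283 0.309 0.329 0.332]
[0.256 0.57  0.248] [[-0.912  0.409 -0.   ]
 [ 0.409  0.912 -0.   ]
 [ 0.    -0.    -1.   ]] 0.9983943707649745 [-0.224 -0.233 -0.185]
```

Depth and the capper geometry agree within about 3 mm:

| Item | Value |
|---|---|
| Yaw | about 173° |
| Axle (x, y) | (0.576, 0.158) |
| Tab | (0.484, 0.211, 0.250) |
| Grip | (0.672, 0.095, 0.308) |
| Lever | about 0 |

I'm moving above the tab with the gripper shut and turned so its jaw line runs along the axle.

```bash
python3 -m handwheel '[[0.01,-0.015,0.02,0,0,0.02],[0.03,-0.04,0.04,0,0,0.04],[0.05,-0.07,0.06,0,0,0.06],[0.07,-0.10,0.08,0,0,0.08],[0.09,-0.13,0.09,0,0,0.10],[0.11,-0.16,0.09,0,0,0.12],[0.125,-0.185,0.09,0,0,0.14],[0.135,-0.20,0.09,0,0,0.148]]' -1
python3 -m handwheel '[[0.015,-0.02,0,0,0,0],[0.03,-0.05,0,0,0,0],[0.045,-0.08,0,0,0,0],[0.06,-0.11,0,0,0,0],[0.075,-0.135,0,0,0,0],[0.087,-0.15,0,0,0,0],[0.093,-0.159,0,0,0,0],[0.093,-0.159,0,0,0,0]]'
```

```text
time_s: 1.17
position: [0.3922, 0.3677, 0.3382]
tcp_rot: [[-0.992, 0.126, 0.001], [0.126, 0.992, -0.001], [-0.001, -0.0, -1.0]]
force: [0.2, 0.3, 0.2]
opening: 0.478
grasp_force: 0.0
time_s: 1.83
position: [0.4851, 0.2096, 0.3376]
tcp_rot: [[-0.992, 0.128, 0.001], [0.128, 0.992, -0.0], [-0.001, -0.0, -1.0]]
force: [-0.2, 0.7, 1.2]
opening: 0.008
grasp_force: 0.0
```

```bash
python3 -m handwheel '[[0,0,-0.015,0,0,0],[0,0,-0.03,0,0,0],[0,0,-0.045,0,0,0],[0,0,-0.055,0,0,0],[0,0,-0.06,0,0,0],[0,0,-0.065,0,0,0],[0,0,-0.07,0,0,0],[0,0,-0.07,0,0,0]]'
python3 - <<'E'
from h import *
im,d=cams.capture("side"); cv2.imwrite("pics/s1.png",cv2.resize(im[130:310,220:420],None,fx=3,fy=3))
E
```

```text
time_s: 2.5
position: [0.4824, 0.2118, 0.2671]
tcp_rot: [[-0.992, 0.125, -0.003], [0.125, 0.992, 0.0], [0.003, 0.0, -1.0]]
force: [-1.0, -0.1, 0.4]
opening: 0.006
grasp_force: 0.4
```

View pics/s1.png

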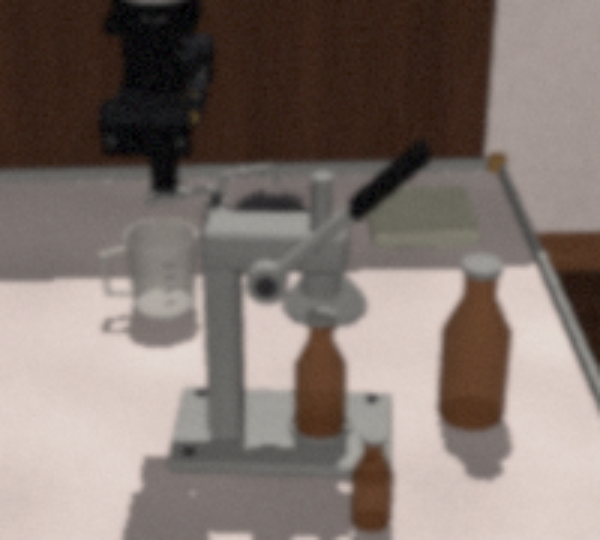

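The crop shows the shut fingertips resting on the tab at crop (165,188), with the tab starting to tip down. The arm is still up and the bottle is in place. I'll keep pressing.

```bash
python3 -m handwheel '[[0,0,-0.002,0,0,0],[0,0,-0.004,0,0,0],[0,0,-0.006,0,0,0],[0,0,-0.008,0,0,0],[0,0,-0.009,0,0,0],[0,0,-0.010,0,0,0],[0,0,-0.011,0,0,0],[0,0,-0.011,0,0,0]]'
```

```text
time_s: 3.22
position: [0.4843, 0.2117, 0.2619]
tcp_rot: [[-0.992, 0.125, 0.004], [0.125, 0.992, 0.001], [-0.004, 0.002, -1.0]]
force: [-11.2, -1.2, 30.7]
opening: 0.004
grasp_force: 16.3
```

13 mm at the inner tab edge with 30 N means the tab is on its stop. I'll hold briefly, then lift clear.

```bash
python3 -m handwheel '[[0,0,0,0,0,0],[0,0,0,0,0,0],[0,0,0,0,0,0],[0,0,0.01,0,0,0],[0,0,0.03,0,0,0],[0,0,0.06,0,0,0],[0,0,0.09,0,0,0],[0,0,0.12,0,0,0]]'
python3 - <<'E'
from h import *
np.set_printoptions(precision=3,suppress=True)
im,d=cams.capture("side"); cv2.imwrite("pics/s2.png",cv2.resize(im[160:260,240:380],None,fx=5,fy=5))
for r in models.tip_of("pawl_tab","side")[:2]: print(r["conf"],r["position"],world("side",r["position"],d))
E
```

```text
time_s: 3.88
position: [0.4844, 0.2109, 0.3776]
tcp_rot: [[-0.992, 0.126, 0.001], [0.126, 0.992, -0.0], [-0.001, -0.0, -1.0]]
force: [1.7, 0.0, -0.3]
opening: 0.005
grasp_force: 0.0
0.53 [274.7, 195.0] [0.483 0.21  0.234]
0.46 [325.6, 252.0] [0.617 0.132 0.094]
```

View pics/s2.png

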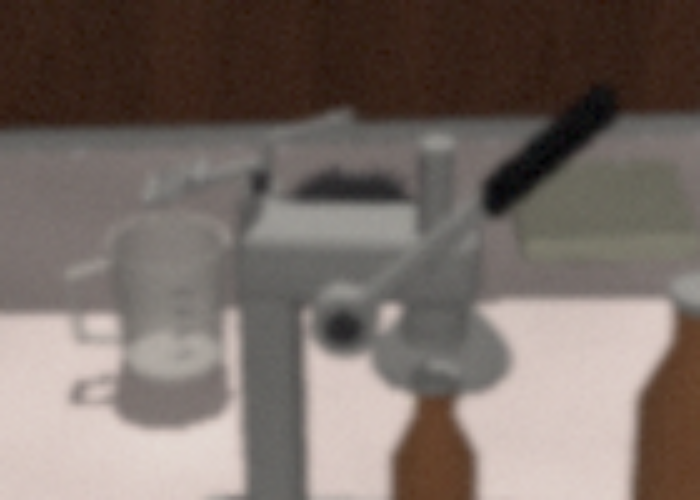

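The tab is down (measured z 0.234, 16 mm lower) and the hook is raised off the wheel. Next I'm moving above the grip.

```bash
python3 -m handwheel '[[0.01,-0.006,0.015,0,0,0],[0.035,-0.02,0.025,0,0,0],[0.07,-0.04,0.03,0,0,0],[0.105,-0.063,0.03,0,0,0],[0.14,-0.085,0.03,0,0,0],[0.17,-0.105,0.03,0,0,0],[0.19,-0.116,0.03,0,0,0],[0.19,-0.116,0.03,0,0,0]]'
```

```text
time_s: 4.65
position: [0.6781, 0.0911, 0.4035]
tcp_rot: [[-0.991, 0.13, 0.001], [0.13, 0.991, -0.002], [-0.001, -0.002, -1.0]]
force: [-0.6, 0.9, -1.2]
opening: 0.001
grasp_force: 0.0
```

```bash
python3 -m handwheel '[[0,0,-0.02,0,0,0],[0,0,-0.045,0,0,0],[0.002,0,-0.065,0,0,0],[0.006,0,-0.08,0,0,0],[0.012,-0.001,-0.092,0,0,0],[0.018,-0.002,-0.103,0,0,0],[0.023,-0.003,-0.112,0,0,0],[0.027,-0.003,-0.12,0,0,0]]'
```

```text
time_s: 5.32
position: [0.7014, 0.0927, 0.2867]
tcp_rot: [[-0.992, 0.125, 0.002], [0.125, 0.992, 0.0], [-0.002, 0.001, -1.0]]
force: [-0.2, 0.1, 5.1]
opening: 0.006
grasp_force: 2.4
```

The force is only 5 N with the arm past 0.3 rad, so the pawl is free. I'll push on to the stop.

```bash
python3 -m handwheel '[[0.004,0,-0.012,0,0,0],[0.007,-0.001,-0.024,0,0,0],[0.009,-0.001,-0.036,0,0,0],[0.011,-0.002,-0.048,0,0,0],[0.012,-0.002,-0.058,0,0,0],[0.013,-0.002,-0.067,0,0,0],[0.013,-0.002,-0.074,0,0,0],[0.013,-0.002,-0.078,0,0,0]]'
```

```text
time_s: 5.98
position: [0.7135, 0.0912, 0.2093]
tcp_rot: [[-0.992, 0.125, -0.0], [0.125, 0.992, 0.001], [0.001, 0.001, -1.0]]
force: [-5.6, 2.9, 23.6]
opening: 0.006
grasp_force: 10.8
```

```bash
python3 -m handwheel '[[0,0,-0.001,0,0,0],[0,0,-0.002,0,0,0],[0,0,-0.003,0,0,0],[0,0,-0.003,0,0,0],[0,0,-0.003,0,0,0],[0,0,-0.003,0,0,0],[0,0,-0.003,0,0,0],[0,0,-0.003,0,0,0]]'
python3 -m handwheel '[[0,0,0.005,0,0,0],[0,0,0.02,0,0,0],[0,0,0.04,0,0,0],[0,0,0.07,0,0,0],[0,0,0.1,0,0,0],[0,0,0.13,0,0,0],[0,0,0.15,0,0,0],[0,0,0.15,0,0,0]]'
python3 - <<'E'
from h import *
np.set_printoptions(precision=3,suppress=True)
im,d=cams.capture("side"); cv2.imwrite("pics/s3.png",cv2.resize(im[130:310,220:420],None,fx=3,fy=3))
for q in("lever_grip","bottle_mid"):
  for r in models.tip_of(q,"side")[:3]: print(q,r["conf"],r["position"],world("side",r["position"],d))
E
```

```text
time_s: 6.65
position: [0.7134, 0.0912, 0.2095]
tcp_rot: [[-0.992, 0.125, 0.001], [0.125, 0.992, 0.001], [-0.001, 0.001, -1.0]]
force: [-5.3, 2.8, 16.7]
opening: 0.005
grasp_force: 7.8
time_s: 7.32
position: [0.7157, 0.0898, 0.3608]
tcp_rot: [[-0.992, 0.126, 0.01], [0.126, 0.992, -0.001], [-0.01, -0.0, -1.0]]
force: [0.6, 0.3, 1.0]
opening: 0.003
grasp_force: 0.0
lever_grip 0.81 [362.6, 231.5] [0.709 0.083 0.185]
bottle_mid 0.8 [380.4, 240.8] [0.774 0.156 0.109]
bottle_mid 0.69 [326.1, 253.4] [0.619 0.13  0.09 ]
bottle_mid 0.64 [342.7, 289.5] [0.653 0.008 0.056]
```

View pics/s3.png

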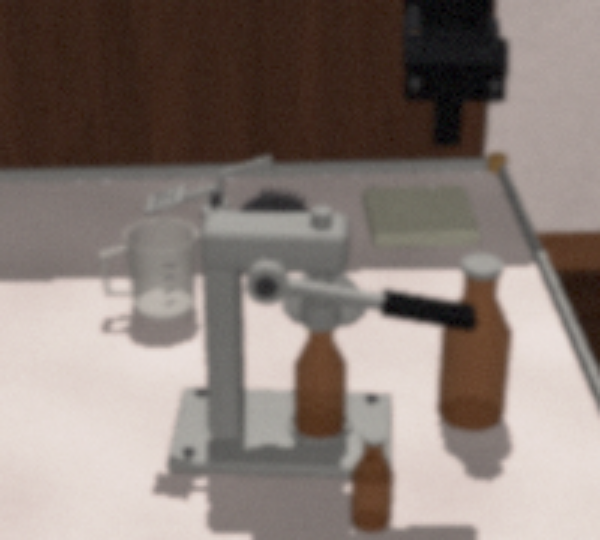

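The crop shows the arm below level (grip at crop (430,308), measured z 0.185, the stop height). The bell is on the cap, the bottle is unmoved and the gripper is clear.

```bash
python3 -m handwheel '[[0,0,0,0,0,0],[0,0,0,0,0,0],[0,0,0,0,0,0],[0,0,0,0,0,0],[0,0,0,0,0,0],[0,0,0,0,0,0],[0,0,0,0,0,0],[0,0,0,0,0,0]]' && python3 -c "
from rig import bot; print(bot.hand_in())"
```

```text
time_s: 8.13
position: [0.7139, 0.0902, 0.3556]
tcp_rot: [[-0.992, 0.125, 0.0], [0.125, 0.992, -0.0], [-0.0, -0.0, -1.0]]
force: [0.1, 0.1, -0.4]
opening: 0.004
grasp_force: 0.0
the job is handed in; nothing more can be done
None
```

The job is handed in at about 8 s, with no verdict returned: the pawl was pressed to its stop, the arm was pushed down to its stop, the bell is on the cap, the bottle looks unmoved in the last picture, and the gripper is clear.

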